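# Stack a meter's board and cover in the jig and lock the pile with the key

### The job

The grey back plate of an electricity meter is fixed in the assembly jig: lay the framed circuit board on it, then the window cover on the board, both face up and square on the pile with all edges flush (either end forward), setting them down rather than dropping them. Then put the square T-handled key into the recess of the jig's clamp knob and with it turn the knob clockwise until it stops, so that the clamp finger lies over the pile. Leave the key standing in the knob, and leave everything else on the bench where it is.

Things in the scene. Friction and masses are not known exactly. Their poses are not given: they have to be found in the camera images.
- jig: fixed aluminium base plate 189 x 116 x 8 mm. Origin on the table under the centre of the back plate; x runs along the back plate's long side towards the clamp knob. The base reaches from x = -65 to +124 mm. The fixed grey back plate on it is 100 (x) x 62 (y) mm, solid and flat, its top 18 mm above the table. A steel post of 26 mm diameter stands at x = 92 mm and carries the clamp knob.
- jig_seat (a point): centre of the back plate's top face, 18 mm above the table, axes as the jig: the board belongs here, the cover on top of it
- board: loose green circuit board in a grey plastic frame, 100 (x) x 62 (y) x 10 (z) mm, 90 g; the frame's rim is its highest part, parts on the board lie below it; underside flat. Origin at the centre of its underside, z up, x along the long side
- cover: loose grey plastic cover plate with a rectangular glass window (74 x 36 mm) in the middle, 100 (x) x 62 (y) x 10 (z) mm, 80 g, both faces flat. Origin at the centre of its underside, z up, x along the long side
- key: loose steel key, 120 g, 92 mm tall, standing upright in a hole of the wooden stand. Square shank 12 x 12 mm (sides along its x and y) with its last 3 mm stepped down to 9.5 mm square; on top a black crossbar 70 mm (x) x 14 mm (y) x 22 mm high, from 70 to 92 mm above the tip. Origin at the centre of the tip (lower end), z up the shank, x along the crossbar
- stand: fixed wooden block 60 x 60 x 35 mm; square hole 15 mm wide and 25 mm deep in its top holds the key, so the key's tip starts 10 mm above the table. Origin under its centre
- knob_recess (a point): centre of the mouth of the square recess in the clamp knob (34 mm aluminium block with four black corner lobes), on its axis, 72 mm above the table, 92 mm from the back plate's centre. Recess 13.6 mm square (sides along this point's x and y, which turn with the knob), 2.5 mm lead-in, 18 mm deep: the seated key's tip is 54 mm up. The key fits in any quarter turn, 0.14 rad play
- clamp_knob (a joint): angle of the clamp knob with its steel finger (rad): 0 to 1.3, grows as it turns clockwise seen from above; it starts between 0 and 0.2 with the finger beside the pile; at its stop, 1.3, the finger (reaching 64 mm from the axis, 14 mm wide, its underside 42 mm above the table, 4 mm above the full pile) points along the jig's -x over the pile. It stays where it is left; friction about 0.06 N m
- screw_tub: bystander: white tub, 60 mm wide, 35 mm high; origin under its centre
- spool: bystander: small steel weight, 44 mm diameter, 30 mm high; origin under its centre
- terminal_block: bystander: black terminal block 30 x 70 x 22 mm; origin under its centre
- dish: bystander: white dish, 90 mm wide, 30 mm high; origin under its centre
- screwdriver: bystander: screwdriver lying on the table; origin under its middle
- flask: bystander: white bottle, 56 mm diameter, 130 mm high; origin under its centre
Not all that is in view belongs to the job. What is shaped like the board but turquoise is not meant. Leave any yellow look-alike of the cover alone.

How it is judged:
By the outcome, as a careful person would: the job done as asked, in the order asked, and still so for the second after the job is handed in, with the robot touching nothing.
It also fails if it takes over 72 s, if anything falls off the work surface, if the arm or the gripper's body presses on something with over 40 N, if the wrist force passes 120 N, or if a joint passes its speed limit or range.

### The arm

A 6-joint arm with a two-finger parallel gripper is mounted at the origin on the work surface. World frame = base frame: x ahead of the robot, y to its left, z up, the work surface at z = 0. Lengths are in m, angles in rad, forces in N, time in s.
With the tool pointing down it reaches from about 0.275 to 0.85 m from the base axis. Payload 5.2 kg.
Tool frame: the origin (TCP) lies midway between the tips of the shut fingers; the grasp point (between the pads) lies 19 mm behind it; z points along the fingers, y is the direction in which the jaws open and shut (so a half turn about z gives the same grasp; the last joint's range is limited). The gripper opens to 85 mm and grips with 20 to 120 N. Pads are 22 mm wide; open, the fingers measure 114 mm over their backs; the gripper's body (76 mm by 85 mm) begins 54 mm behind the grasp point. The pads swing forward as they close: fully open they stand 13 mm farther back than shut.
Start: joints at [1.02, 0.259, 1.535, -0, 1.348, -0.203], TCP at [0.187, 0.517, 0.231] pointing down, gripper open.
Joint ranges: [-3.14, 3.14], [-0.91, 2.08], [0.19, 2.58], [-1.22, 4.36], [0.22, 2.71], [-3.12, 3.12]. Speed limits (rad/s): [2.57, 2.57, 3.14, 3.14, 3.14, 3.14].

### API

Orientations are given as a unit quaternion [w, x, y, z].
In Python, from bench import sense, viewer, ctrl gives the robot as it stands.
- The arm moves only by the shell command python3 -m crank 'ROWS' [FORCE]. ROWS is JSON, a list of rows, each a list of 3 entries, a list of its own where there are three numbers: the closure, from -1 (fully open) to 1 (shut), then the shift along the tool's x, y, z in mm, then the turn, a rotation vector about the tool's x, y, z in rad. A call has exactly 10 rows; each row is the pose to reach, as a shift and turn from the pose commanded when the call began, along the tool's axes at that moment; what a row does not reach only later rows make up. A row lasts 1/8 s, in which the tool goes at most 62.5 mm and 10.7 degrees, less where a joint would pass 70% of its speed; a pose out of reach is approached as far as the arm can. A call with a gripper value outside its range is refused whole. The fingers move at their own pace and stop on an object; FORCE is the grip in N (left out, the last holds). Time passes only in rows, so rows that repeat a pose let the fingers close, or fill a call up. It gives the time, the measured TCP pose, the force and the opening at its end, in the units of the state.
- sense(): the state, without advancing time (a new reading comes with each control period).
- viewer.get_image(name): name is "side" or "top" or "wrist"; returns a dict with "image" (480x640x3 uint8, blue, green, red), "mtx" (3x3 intrinsics, pixels), "dist" ([k1, k2, p1, p2, k3] as OpenCV has them; the pictures are not rectified), "world_to_cam" (4x4, takes a point from world to camera coordinates). Camera axes: x right, y down, z forward; pixel columns grow to the right and rows downward; lengths in m; the calibration is good to about 2 mm. A picture is of the moment at which its call begins. There is no depth.
- ctrl.finish_job(): hands the job in, once; it reports no verdict.
The state is a dict: "clock": time; "joint_pos": joint angles; "qd": joint speeds; "tau": joint torques, N m; "tool_pos": TCP position; "eef_rot": TCP orientation; "ft_force": force on the tool from outside, world axes, zero at the start; "torque": the same for the moment, N m; "finger_gap": opening from 0.0 (shut) to 1.0 (fully open).
Only numpy, scipy, OpenCV 4.12 (cv2) and the standard library are available. Lean on these libraries where they do the work, as an engineer would, in place of code of your own. Each camera call takes 0.05 s, during which the arm holds its last target. There are 200 camera calls.

## Working session

There is one attempt and no reset: what is moved stays moved. The work goes in short steps, Python scripts to look and compute and a shell command to move; the robot and the scene stay as the last step left them, time stands still between calls to the robot, and variables do not carry over. Pictures are saved under pics/ and viewed, about 8 in all and at most 12, crops included, and the job is handed in when it is done.

```bash
mkdir -p pics; ls; python3 - <<'E'
from bench import sense, viewer
import cv2, json, numpy as np
s=sense(); print(s)
for n in ("top","side","wrist"):
    d=viewer.get_image(n); cv2.imwrite(f"pics/{n}0.png",d["image"])
    np.savez(f"pics/{n}0.npz",**{k:np.array(v) for k,v in d.items()})
    print(n,np.round(d["mtx"],1).tolist(),np.round(d["dist"],3),np.round(d["world_to_cam"],3).tolist())
E
```

```text
pics
{'clock': 0.0, 'joint_pos': array([ 1.02021809e+00,  2.59369246e-01,  1.53610506e+00, -1.74137835e-05,
        1.34803057e+00, -2.02797219e-01]), 'qd': array([-0.0007632 , -0.00018861,  0.00102409,  0.00150662, -0.00079301,
        0.00100244]), 'tau': array([-1.08143184e-03, -4.46037376e+01, -2.90567297e+01, -1.65424799e-04,
        1.20603293e-02, -9.32376906e-06]), 'tool_pos': array([0.18713563, 0.51660053, 0.23045177]), 'eef_rot': array([-3.43803631e-04,  1.73013502e-01,  9.84918988e-01, -8.92199415e-04]), 'ft_force': array([ 0.65163572,  0.65289399, -1.30704059]), 'torque': array([ 0.01209158, -0.01273108, -0.00221741]), 'finger_gap': 1.0013843434181413}
top [[465.3, 0.0, 327.6], [0.0, 465.3, 238.2], [0.0, 0.0, 1.0]] [-0.122  0.     0.     0.     0.   ] [[-0.127, -0.992, -0.007, 0.034], [-0.969, 0.126, -0.211, 0.588], [0.21, -0.02, -0.977, 0.924], [0.0, 0.0, 0.0, 1.0]]
side [[481.0, 0.0, 314.3], [0.0, 481.0, 248.9], [0.0, 0.0, 1.0]] [-0.061  0.     0.     0.     0.   ] [[0.949, -0.317, 0.008, -0.544], [-0.183, -0.571, -0.801, 0.145], [0.258, 0.758, -0.599, 1.1], [0.0, 0.0, 0.0, 1.0]]
wrist [[342.1, 0.0, 321.0], [0.0, 342.1, 235.9], [0.0, 0.0, 1.0]] [-0.009  0.     0.     0.     0.   ] [[0.341, 0.94, -0.001, -0.55], [0.889, -0.322, 0.326, -0.042], [0.306, -0.112, -0.946, 0.381], [0.0, 0.0, 0.0, 1.0]]
```

View pics/top0.png

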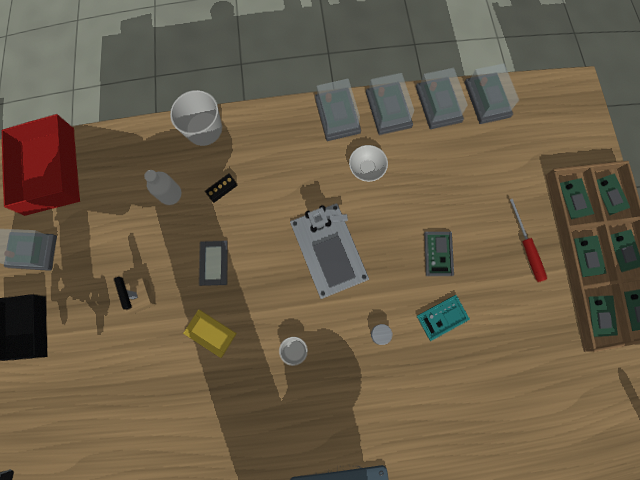

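View pics/side0.png

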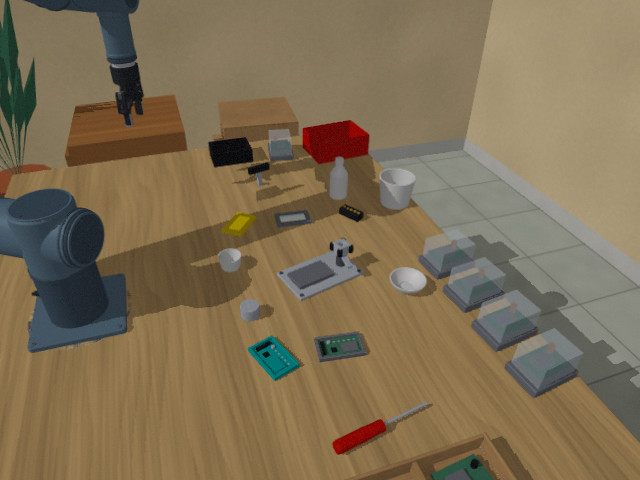

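The top view shows the board at about (438,252), the cover at (213,262), the jig at (328,250) with its knob at (319,218), and the key crossbar at (123,292). The yellow and turquoise decoys are separate. The side view agrees with this layout. Next I'll write the helpers and get coarse positions.

```bash
cat > h.py <<'E'
import numpy as np, cv2
from scipy.spatial.transform import Rotation as R
from bench import sense, viewer
def shot(name, save=None):
    d=viewer.get_image(name); d={k:np.array(v) for k,v in d.items()}
    if save: cv2.imwrite(f"pics/{save}.png",d["image"]); np.savez(f"pics/{save}.npz",**d)
    return d
def load(s): return dict(np.load(f"pics/{s}.npz"))
def cast(d,px,z):
    "pixels (N,2) -> world points on plane z"
    p=cv2.undistortPoints(np.float64(px).reshape(-1,1,2),d["mtx"],d["dist"]).reshape(-1,2)
    T=d["world_to_cam"]; r=np.c_[p,np.ones(len(p))]@T[:3,:3]; c=-T[:3,:3].T@T[:3,3]
    return c+r*((z-c[2])/r[:,2])[:,None]
def proj(d,pts):
    T=d["world_to_cam"]; return cv2.projectPoints(np.float64(pts).reshape(-1,1,3),cv2.Rodrigues(T[:3,:3])[0],T[:3,3],d["mtx"],d["dist"])[0].reshape(-1,2)
def rect(d,mask,z):
    "largest blob of mask -> centre, sizes, long-side angle on plane z (world)"
    c=max(cv2.findContours(mask.astype(np.uint8),cv2.RETR_EXTERNAL,cv2.CHAIN_APPROX_NONE)[0],key=cv2.contourArea)
    w=cast(d,c.reshape(-1,2),z)[:,:2]
    b=cv2.boxPoints(cv2.minAreaRect(np.float32(w*1000)))/1000
    e=[b[1]-b[0],b[2]-b[1]]; l=max(e,key=np.linalg.norm)
    return b.mean(0),sorted(np.linalg.norm(x) for x in e),np.arctan2(l[1],l[0])%np.pi,c
def to(x,y,z,yaw=None,half=True):
    "shift (mm) and turn (rad) in tool axes; yaw = world angle of jaw axis"
    s=sense(); q=s["eef_rot"]; M=R.from_quat(np.r_[q[1:],q[0]]).as_matrix()
    sh=M.T@(np.array([x,y,z])-s["tool_pos"])*1000
    cur=np.arctan2(M[1,1],M[0,1]); yaw=cur if yaw is None else yaw
    dy=(yaw-cur+np.pi/2)%np.pi-np.pi/2 if half else (yaw-cur+np.pi)%(2*np.pi)-np.pi
    T=R.from_euler('z',cur+dy).as_matrix()@np.array([[0,1,0],[1,0,0],[0,0,-1.]]) # tool y->yaw dir
    Y=np.array([np.cos(cur+dy),np.sin(cur+dy),0]); Z=np.array([0,0,-1.]); T=np.c_[np.cross(Y,Z),Y,Z]
    print("shift",np.round(sh,1),"turn",np.round(R.from_matrix(M.T@T).as_rotvec(),3),"j6 ends ~",round(np.arctan2(y,x)-(cur+dy),2),"t",round(s["clock"],2))
E
python3 - <<'E'
from h import *
d=load("top0")
for n,p,z in [("board",(438,252),.01),("cover",(213,262),.01),("plate",(330,255),.018),("knob",(318,218),.072),("keybar",(123,292),.1),("corner A",(366,278),.008),("corner B",(322,297),.008)]:
    print(n,np.round(cast(d,p,z)[0],3))
T=d=load("wrist0")["world_to_cam"]; s=sense(); print("cam in world",-T[:3,:3].T@T[:3,3])
E
```

```text
board [ 0.536 -0.284  0.01 ]
cover [0.578 0.218 0.01 ]
plate [ 0.559 -0.043  0.018]
knob [ 0.632 -0.027  0.072]
keybar [0.522 0.389 0.1  ]
corner A [ 0.5   -0.115  0.008]
corner B [ 0.471 -0.014  0.008]
cam in world [0.10778794 0.54594121 0.37354774]
```

```bash
python3 -c "
from h import *
to(.46,.29,.29,1.57)"
```

```text
shift [-333.7 -120.3  -59.3] turn [-0.001 -0.001 -0.347] j6 ends ~ -1.01 t 0.15
```

```bash
python3 -m crank '[[-1,[-48,-17,-9],[0,0,-0.05]],[-1,[-96,-34,-17],[0,0,-0.1]],[-1,[-144,-52,-25],[0,0,-0.15]],[-1,[-192,-69,-34],[0,0,-0.2]],[-1,[-240,-86,-42],[0,0,-0.25]],[-1,[-288,-103,-51],[0,0,-0.3]],[-1,[-334,-120,-59],[0,0,-0.347]],[-1,[-334,-120,-59],[0,0,-0.347]],[-1,[-334,-120,-59],[0,0,-0.347]],[-1,[-334,-120,-59],[0,0,-0.347]]]'
python3 -c "
from h import *
shot('wrist','w1'); to(.46,-.15,.29,1.57)"
```

```text
clock: 1.4
tool_pos: [0.4594, 0.2912, 0.29]
eef_rot: [-0.0, -0.0, 1.0, 0.0]
ft_force: [0.1, -0.3, -0.6]
finger_gap: 1.001
shift [-2.000e-01 -4.413e+02  1.000e-01] turn [ 0.    -0.001  0.002] j6 ends ~ -1.89 t 1.45
```

View pics/w1.png

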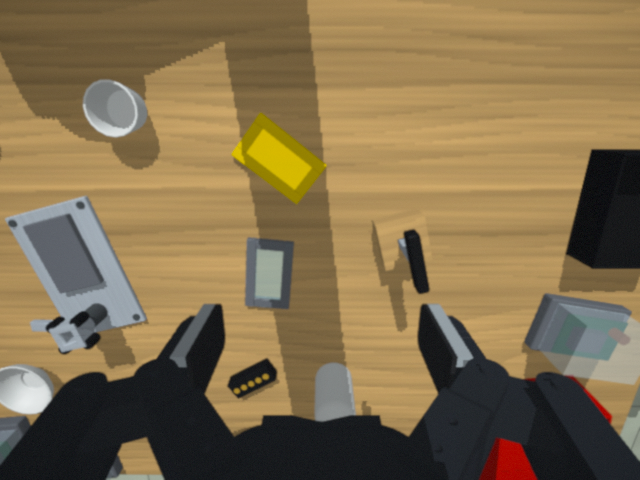

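The wrist view shows the cover at (270,272), the key bar at (416,262) and the jig at the left edge. Next I'll look at the jig and board from the same height.

```bash
python3 -m crank '[[-1,[0,-50,0],[0,0,0]],[-1,[0,-100,0],[0,0,0]],[-1,[0,-150,0],[0,0,0]],[-1,[0,-200,0],[0,0,0]],[-1,[0,-250,0],[0,0,0]],[-1,[0,-300,0],[0,0,0]],[-1,[0,-350,0],[0,0,0]],[-1,[0,-400,0],[0,0,0]],[-1,[0,-441,0],[0,0,0]],[-1,[0,-441,0],[0,0,0]]]'
python3 -c "
from h import *
shot('wrist','w2')"
```

```text
clock: 2.7
tool_pos: [0.4601, -0.1522, 0.29]
eef_rot: [-0.0, 0.002, 1.0, -0.0]
ft_force: [0.2, 0.5, -0.8]
finger_gap: 0.999
```

View pics/w2.png

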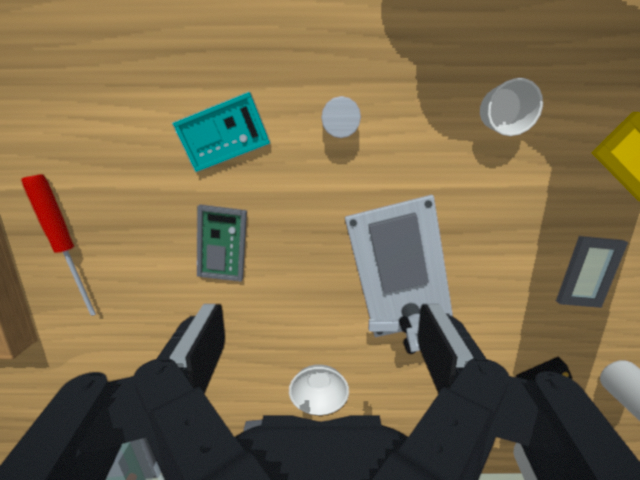

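```bash
python3 - <<'E'
from h import *
def hsv(d): return cv2.cvtColor(d["image"],cv2.COLOR_BGR2HSV).astype(int)
def roi(m,x0,y0,x1,y1):
    o=np.zeros(m.shape,np.uint8); o[y0:y1,x0:x1]=m[y0:y1,x0:x1]; return cv2.morphologyEx(o,cv2.MORPH_OPEN,np.ones((3,3),np.uint8))
d=load("w2"); h=hsv(d)
for p in [(206,240),(400,250),(358,260),(440,210),(150,300)]: print(p,h[p[1],p[0]])
nw=~((h[...,0]>5)&(h[...,0]<28)&(h[...,1]>70))
out=[]
def rep(n,d,m,z):
    c,s,a,ct=rect(d,m,z); print(n,np.round(c,4),np.round(np.array(s)*1000,1),"ang",round(a,3)); out.append(ct); return c
rep("board",d,roi(nw,185,190,260,295),.01)
pl=(h[...,2]<140)&(h[...,1]<90)
rep("plate",d,roi(pl,360,203,432,302),.018)
d1=load("w1"); h1=hsv(d1); 
for p in [(252,270),(200,270)]: print(p,h1[p[1],p[0]])
nw1=~((h1[...,0]>5)&(h1[...,0]<28)&(h1[...,1]>70))
rep("cover",d1,roi(nw1,235,225,305,320),.01)
k=roi(h1[...,2]<55,398,222,435,300); rep("keybar",d1,k,.102)
a=d["image"].copy(); cv2.drawContours(a,out[:2],-1,(0,0,255),1)
b=d1["image"].copy(); cv2.drawContours(b,out[2:],-1,(0,0,255),1)
A=cv2.resize(a[180:360,180:460],None,fx=2,fy=2,interpolation=0); B=cv2.resize(b[210:330,230:450],None,fx=2,fy=2,interpolation=0)
o=np.zeros((600,560,3),np.uint8); o[:360]=A; o[360:,:440]=B; cv2.imwrite("pics/m.png",o)
E
```

```text
(206, 240) [ 77 138 102]
(400, 250) [106  31 107]
(358, 260) [104  28 174]
(440, 210) [ 19 122 173]
(150, 300) [ 19 122 169]
board [ 0.5325 -0.2846] [ 63.5 102.4] ang 3.009
plate [ 0.5465 -0.0499] [ 63.6 107.3] ang 0.258
(252, 270) [111  30 112]
(200, 270) [ 18 119 195]
cover [0.5759 0.2199] [ 62.2 103.2] ang 3.046
keybar [0.5181 0.392 ] [14.5 72.8] ang 0.265
```

View pics/m.png

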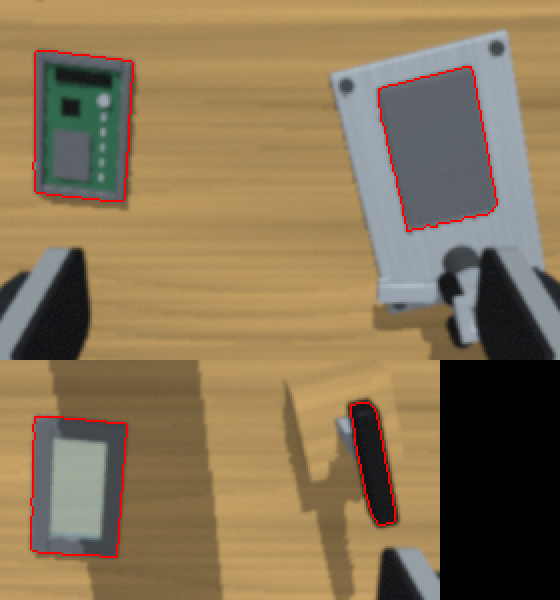

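```bash
python3 -c "
from h import *
to(.5325,-.2846,.13,1.438)"
```

```text
shift [ -72.8 -133.9  160. ] turn [ 0.001 -0.001  0.131] j6 ends ~ -1.93 t 2.75
```

```bash
python3 -m crank '[[-1,[-18,-33,40],[0,0,0.03]],[-1,[-36,-67,80],[0,0,0.06]],[-1,[-54,-100,120],[0,0,0.1]],[-1,[-73,-134,160],[0,0,0.131]],[-1,[-73,-134,160],[0,0,0.131]],[-1,[-73,-134,160],[0,0,0.131]],[-1,[-73,-134,160],[0,0,0.131]],[-1,[-73,-134,160],[0,0,0.131]],[-1,[-73,-134,160],[0,0,0.131]],[-1,[-73,-134,160],[0,0,0.131]]]'
cat >> h.py <<'E'
def hsv(d): return cv2.cvtColor(d["image"],cv2.COLOR_BGR2HSV).astype(int)
def roi(m,x0,y0,x1,y1):
    o=np.zeros(m.shape,np.uint8); o[y0:y1,x0:x1]=m[y0:y1,x0:x1]; return cv2.morphologyEx(o,cv2.MORPH_OPEN,np.ones((3,3),np.uint8))
def notwood(d):
    h=hsv(d); return ~((h[...,0]>5)&(h[...,0]<28)&(h[...,1]>70))
def rep(n,d,m,z):
    c,s,a,ct=rect(d,m,z); print(n,np.round(c,4),np.round(np.array(s)*1000,1),"ang",round(a,3)); 
    o=d["image"].copy(); cv2.drawContours(o,[ct],-1,(0,0,255),1); cv2.imwrite(f"pics/c_{n}.png",o); print("bbox",cv2.boundingRect(ct)); return c,a
E
python3 - <<'E'
from h import *
d=shot('wrist','w3')
# box around expected board
p=proj(d,[[.5325+a,-.2846+b,.01] for a in(-.062,.062) for b in (-.045,.045)]); x0,y0=p.min(0).astype(int); x1,y1=p.max(0).astype(int); print(x0,y0,x1,y1)
c,a=rep("board",d,roi(notwood(d),x0,y0,x1,y1),.01)
to(*c,.0,a-np.pi/2)
E
```

```text
clock: 4.0
tool_pos: [0.5331, -0.2846, 0.1309]
eef_rot: [0.0, 0.066, 0.998, -0.0]
ft_force: [-0.6, -0.6, -0.0]
finger_gap: 1.0
250 141 381 301
board [ 0.5331 -0.2855] [ 62.1 100.1] ang 3.011
bbox (279, 166, 81, 119)
shift [-1.000e-01 -8.000e-01  1.306e+02] turn [-0.     0.    -0.001] j6 ends ~ -1.93 t 4.05
```

View pics/c_board.png

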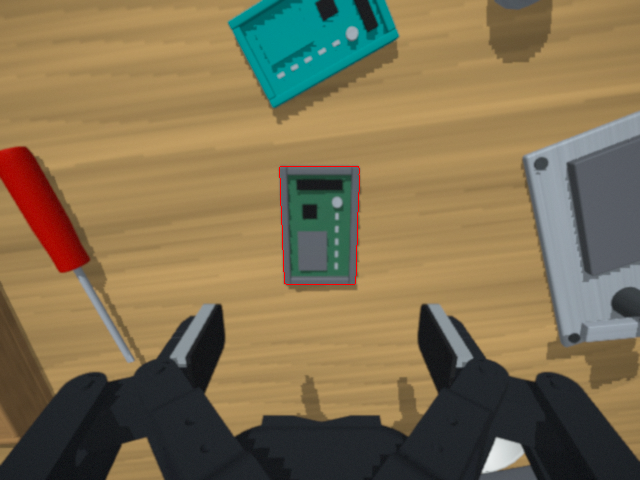

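```bash
python3 -m crank '[[-1,[0,-1,45],[0,0,0]],[-1,[0,-1,90],[0,0,0]],[-1,[0,-1,120],[0,0,0]],[-1,[0,-1,132],[0,0,0]],[-1,[0,-1,132],[0,0,0]],[0.4,[0,-1,132],[0,0,0]],[1,[0,-1,132],[0,0,0]],[1,[0,-1,132],[0,0,0]],[1,[0,-1,132],[0,0,0]],[1,[0,-1,132],[0,0,0]]]' 40
```

```text
clock: 5.3
tool_pos: [0.5341, -0.2865, 0.0003]
eef_rot: [0.001, 0.066, 0.998, -0.001]
ft_force: [-0.3, 0.5, 5.6]
finger_gap: 0.706
```

```bash
python3 -c "
from h import *
to(.635,-.027,.165,1.829)"
```

```text
shift [ -66.5  270.2 -165. ] turn [-0.002  0.003 -0.39 ] j6 ends ~ -1.87 t 5.3
```

```bash
python3 -m crank '[[1,[0,0,-25],[0,0,0]],[1,[0,0,-70],[0,0,0]],[1,[0,0,-120],[0,0,0]],[1,[-7,27,-160],[0,0,-0.04]],[1,[-18,75,-165],[0,0,-0.11]],[1,[-31,125,-165],[0,0,-0.18]],[1,[-43,175,-165],[0,0,-0.25]],[1,[-55,225,-165],[0,0,-0.32]],[1,[-66,270,-165],[0,0,-0.39]],[1,[-66,270,-165],[0,0,-0.39]]]'
python3 - <<'E'
from h import *
d=shot('wrist','w4'); h=hsv(d)
C=np.array([.543,-.0509]); u=np.array([np.cos(.258),np.sin(.258)]); v=np.array([-u[1],u[0]])
p=proj(d,[[*(C+a*u+b*v),.018] for a in(-.06,.06) for b in(-.04,.04)]); x0,y0=p.min(0).astype(int); x1,y1=p.max(0).astype(int); print(x0,y0,x1,y1)
rep("plate",d,roi((h[...,2]<140)&(h[...,1]<90),max(x0,0),max(y0,0),x1,y1),.018)
E
```

```text
clock: 6.55
tool_pos: [0.6345, -0.023, 0.1638]
eef_rot: [0.001, -0.131, 0.991, 0.0]
ft_force: [-0.8, -0.5, -1.9]
finger_gap: 0.704
261 14 370 179
plate [ 0.5492 -0.0487] [ 61.8 106.1] ang 0.254
bbox (277, 36, 82, 143)
```

View pics/c_plate.png

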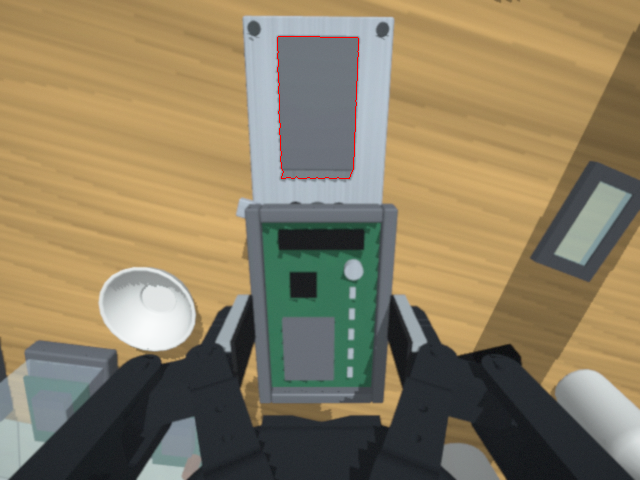

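```bash
python3 - <<'E'
from h import *
d=load('w4'); g=cv2.GaussianBlur(cv2.cvtColor(d["image"],cv2.COLOR_BGR2GRAY),(0,0),1).astype(float)
band=g[:,300:335].mean(1); dd=np.diff(band)
print("rows 30-42",np.round(dd[30:42],1)); print("rows 160-186",np.round(dd[160:186],1))
E
```

```text
rows 30-42 [ -0.   -0.3  -2.9  -9.5 -18.2 -20.1 -13.3  -5.3  -1.1   0.   -0.    0.1]
rows 160-186 [-0.1  0.1 -0.   0.1 -0.  -0.5 -1.6 -2.7 -0.5  5.6  8.   5.1  1.8  0.3
 -0.  -0.1  0.8  3.4  7.9 12.5 13.7 10.8  5.9  2.1  0.3 -0.1]
```

```bash
python3 - <<'E'
from h import *
d=load('w4')
n,f,f2=cast(d,[(318,35.2),(318,167.8),(318,170)],.018)[:,:2]; print(np.linalg.norm(f-n),np.linalg.norm(f2-n))
a=.254; u=np.array([np.cos(a),np.sin(a)]); v=np.array([-u[1],u[0]])
cr=np.array([.5492,-.0487])   # mask rect: good across
for e,s in((n,.05),(f,-.05),(f2,-.05)):
    print(np.round(cr+u*((e+s*u-cr)@u),4))
c=cr+u*((n+.05*u-cr)@u+(f2-.05*u-cr)@u)/2
print("plate",c)
t=c+u*.0011   # board sits +1.1mm along tool x = -jig x, so tcp = +u
to(*t,.05,a+np.pi/2); to(*t,.0185,a+np.pi/2)
E
```

```text
0.09781712299313271 0.09964230573435305
[ 0.5458 -0.0496]
[ 0.5436 -0.0501]
[ 0.5454 -0.0497]
plate [ 0.54557905 -0.04964003]
shift [ 90.8  -1.  113.6] turn [-0.     0.     0.007] j6 ends ~ -1.91 t 6.6
shift [ 90.8  -1.  145.1] turn [-0.     0.     0.007] j6 ends ~ -1.91 t 6.6
```

```bash
python3 -m crank '[[1,[45,0,0],[0,0,0.004]],[1,[85,-1,20],[0,0,0.007]],[1,[91,-1,65],[0,0,0.007]],[1,[91,-1,105],[0,0,0.007]],[1,[91,-1,125],[0,0,0.007]],[1,[91,-1,135],[0,0,0.007]],[1,[91,-1,139],[0,0,0.007]],[1,[91,-1,139],[0,0,0.007]],[1,[91,-1,139],[0,0,0.007]],[1,[91,-1,139],[0,0,0.007]]]'
python3 - <<'E'
from h import *
c=np.array([.5456,-.0496]);u=np.array([np.cos(.254),np.sin(.254)])
to(*(c+.0011*u),.0185,.254+np.pi/2)
d=shot('wrist','w5')
E
```

```text
clock: 7.85
tool_pos: [0.5466, -0.0509, 0.025]
eef_rot: [0.001, -0.125, 0.992, -0.0]
ft_force: [-0.5, -0.3, -1.2]
finger_gap: 0.704
shift [-0.5  1.5  6.5] turn [-0.001  0.001 -0.003] j6 ends ~ -1.91 t 7.85
```

View pics/w5.png

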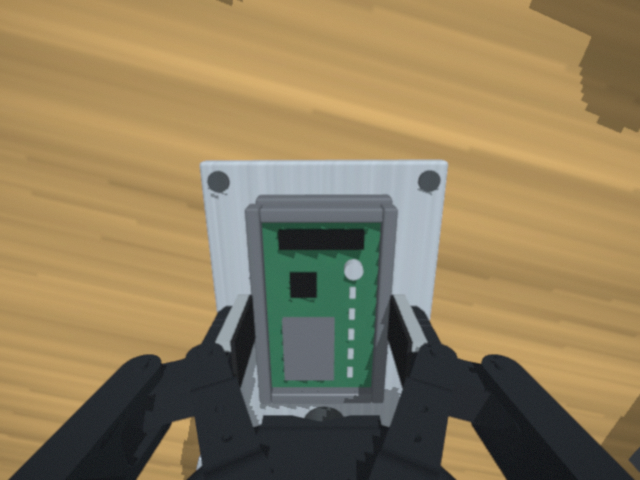

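```bash
python3 - <<'E'
from h import *
d=load('w5'); g=cv2.GaussianBlur(cv2.cvtColor(d["image"],cv2.COLOR_BGR2GRAY),(0,0),.7).astype(int)
for r in (198,200,202,230): print(r,g[r,242:268],g[r,378:404])
print(g[188:226,325])
E
```

```text
198 [181 182 182 182 182 181 180 178 176 177 178 179 177 167 148 129 118 115
 115 115 115 115 114 114 115 115] [118 119 120 119 119 119 119 120 120 119 120 122 129 145 164 176 179 179
 178 178 178 178 179 180 181 182]
200 [181 181 182 182 181 181 179 177 175 176 177 177 170 151 128 118 116 117
 118 118 117 117 117 117 117 117] [118 118 118 118 118 118 118 117 117 118 118 117 118 128 149 167 175 177
 178 178 178 178 179 181 182 183]
202 [182 182 182 182 182 181 177 173 169 168 167 166 156 135 115 108 108 110
 110 110 110 110 110 109 110 110] [110 110 109 108 108 109 109 110 109 109 110 109 110 119 139 161 173 177
 177 178 179 179 180 182 182 183]
230 [184 181 174 154 128 111 107 108 108 109 109 109 110 109 109 107 103  95
  84  79  83  88  90  90  90  88] [ 70  68  66  69  79  92 102 107 108 109 109 109 108 108 109 109 110 120
 141 163 176 182 183 184 185 186]
[180 180 180 179 178 168 144 121 111 112 117 120 118 113 109 108 106 106
 107 110 115 120 120 116 112 110 109 109 108 108 107 106 101  91  77  67
  64  65]
```

```bash
python3 - <<'E'
from h import *
d=load('w5'); s=sense()
a=.254;u=np.array([np.cos(a),np.sin(a)]);v=np.array([-u[1],u[0]])
c=np.array([.5456,-.0496]); b=s["tool_pos"][:2]-.0011*u
for n,o,z in(("plate",c,.008),("plate",c,.018),("board",b,.025),("board",b,.035)):
    print(n,z,np.round(proj(d,[[*(o-.05*u+k*v),z] for k in(-.031,0,.031)]),1).tolist())
E
```

```text
plate 0.008 [[257.4, 193.4], [322.8, 193.3], [388.1, 193.1]]
plate 0.018 [[253.5, 198.1], [322.9, 198.0], [392.3, 197.8]]
board 0.025 [[247.0, 200.5], [319.6, 200.4], [392.3, 200.2]]
board 0.035 [[241.9, 206.3], [319.5, 206.1], [397.2, 205.9]]
```

```bash
python3 -m crank '[[1,[0,1.3,0],[0,0,0]],[1,[0,1.3,1],[0,0,0]],[1,[0,1.3,2],[0,0,0]],[1,[0,1.3,3],[0,0,0]],[1,[0,1.3,4],[0,0,0]],[1,[0,1.3,4.5],[0,0,0]],[1,[0,1.3,5],[0,0,0]],[1,[0,1.3,5.5],[0,0,0]],[1,[0,1.3,5.5],[0,0,0]],[1,[0,1.3,5.5],[0,0,0]]]'
```

```text
clock: 9.15
tool_pos: [0.5458, -0.0496, 0.0188]
eef_rot: [0.0, -0.125, 0.992, -0.0]
ft_force: [-0.1, -0.2, -1.0]
finger_gap: 0.708
```

```bash
python3 -m crank '[[1,[0,0,0.3],[0,0,0]],[1,[0,0,0.5],[0,0,0]],[1,[0,0,0.7],[0,0,0]],[1,[0,0,0.9],[0,0,0]],[1,[0,0,1.1],[0,0,0]],[1,[0,0,1.1],[0,0,0]],[1,[0,0,1.1],[0,0,0]],[1,[0,0,1.1],[0,0,0]],[1,[0,0,1.1],[0,0,0]],[1,[0,0,1.1],[0,0,0]]]'; python3 -c "
from h import *
print(sense()['tool_pos'])
c=np.array([.5456,-.0496]);u=np.array([np.cos(.254),np.sin(.254)]); to(*(c+.0011*u),.0185,.254+np.pi/2)"
```

```text
clock: 10.4
tool_pos: [0.5458, -0.0496, 0.0183]
eef_rot: [0.0, -0.125, 0.992, -0.0]
ft_force: [-1.8, 1.1, 6.5]
finger_gap: 0.706
[ 0.54584362 -0.04960497  0.01834268]
shift [-0.9  0.1 -0.2] turn [-0.     0.    -0.003] j6 ends ~ -1.91 t 10.4
```

```bash
python3 -m crank '[[0,[0,0,0.5],[0,0,0]],[-1,[0,0,0],[0,0,0]],[-1,[0,0,0],[0,0,0]],[-1,[0,0,0],[0,0,0]],[-1,[0,0,-10],[0,0,0]],[-1,[0,0,-50],[0,0,0]],[-1,[0,0,-100],[0,0,0]],[-1,[0,0,-150],[0,0,0]],[-1,[0,0,-150],[0,0,0]],[-1,[0,0,-150],[0,0,0]]]'; python3 - <<'E'
from h import *
d=shot('wrist','w6')
c=np.array([.5456,-.0496]);u=np.array([np.cos(.254),np.sin(.254)]);v=np.array([-u[1],u[0]])
p=proj(d,[[*(c+a*u+b*v),.028] for a in(-.06,.06) for b in(-.04,.04)]); x0,y0=p.min(0).astype(int); x1,y1=p.max(0).astype(int); print(x0,y0,x1,y1)
h=hsv(d); rep("placed",d,roi((h[...,2]<150),x0,y0,x1,y1),.028)
to(.5759,.2199,.13,3.046-np.pi/2)
E
```

```text
clock: 11.65
tool_pos: [0.5455, -0.0495, 0.1679]
eef_rot: [0.0, -0.125, 0.992, -0.0]
ft_force: [-0.3, -0.2, 0.9]
finger_gap: 1.002
270 149 369 284
placed [ 0.549  -0.0491] [ 64.1 111.1] ang 0.251
bbox (282, 160, 77, 124)
shift [-96.9 253.1  37. ] turn [ 0.001 -0.002  0.347] j6 ends ~ -1.11 t 11.7
```

View pics/c_placed.png

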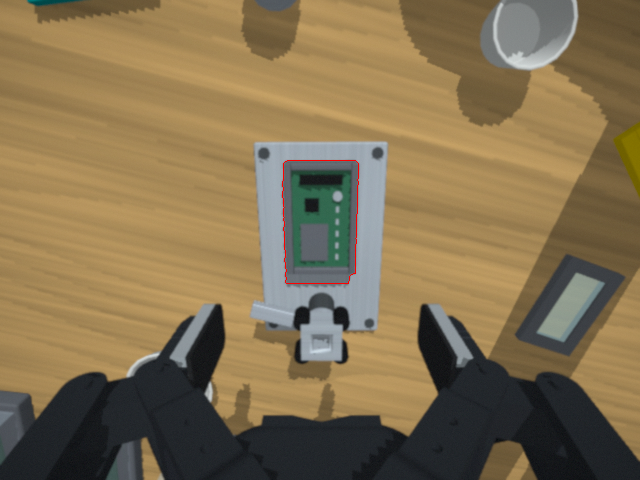

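The board looks flush on the plate at (320,220). The knob is at (321,342) with its finger pointing left. From this same picture I'll measure the knob, then move over the cover.

```bash
python3 -m crank '[[-1,[-5,20,0],[0,0,0.03]],[-1,[-20,50,0],[0,0,0.07]],[-1,[-40,100,0],[0,0,0.14]],[-1,[-60,150,10],[0,0,0.21]],[-1,[-80,200,25],[0,0,0.28]],[-1,[-92,240,35],[0,0,0.33]],[-1,[-97,253,37],[0,0,0.347]],[-1,[-97,253,37],[0,0,0.347]],[-1,[-97,253,37],[0,0,0.347]],[-1,[-97,253,37],[0,0,0.347]]]'
python3 - <<'E'
from h import *
d=shot('wrist','w7')
p=proj(d,[[.5759+a,.2199+b,.01] for a in(-.06,.06) for b in (-.045,.045)]); x0,y0=p.min(0).astype(int); x1,y1=p.max(0).astype(int)
c,a=rep("cover",d,roi(notwood(d),x0,y0,x1,y1),.01); to(*c,-.001,a-np.pi/2)
d=load('w6'); h=hsv(d); m=np.zeros((480,640),np.uint8); m[300:366,285:360]=(h[300:366,285:360,2]<45)
n,l,st,ce=cv2.connectedComponentsWithStats(m)
for i in range(1,n):
    if st[i,4]>15: print(st[i],np.round(ce[i],1),np.round(cast(d,ce[i],.075)[0],4))
C=np.array([.5456,-.0496]); u=np.array([np.cos(.254),np.sin(.254)]); k=C+.092*u; print("knob exp",k,proj(d,[[*k,.072]]))
# recess: darker inside light knob top
g=cv2.cvtColor(d["image"],cv2.COLOR_BGR2GRAY); print(g[324:362:2,302:344:2])
E
```

```text
clock: 12.95
tool_pos: [0.5769, 0.2185, 0.1306]
eef_rot: [-0.0, 0.048, 0.999, -0.0]
ft_force: [-0.6, -0.3, 0.6]
finger_gap: 0.999
cover [0.577  0.2196] [61.7 99.9] ang 3.045
bbox (282, 166, 81, 119)
shift [  0.2   1.1 131.8] turn [-0.     0.    -0.001] j6 ends ~ -1.11 t 13.0
[294 307  15  23 221] [301.2 316.6] [ 0.612 -0.048  0.075]
[334 308  15  22 217] [340.9 316.6] [ 0.6042 -0.0174  0.075 ]
[295 341  10  22  90] [297.7 352.4] [ 0.646 -0.043  0.075]
[338 342   9  21  73] [343.9 352.7] [ 0.6368 -0.0058  0.075 ]
knob exp [ 0.63464819 -0.02648246] [[320.36533773 343.10654679]]
[[109 112 112 128 161 164 166 166 166 166 166 166 166 165 167 160 123  98
   96  96  69]
 [163 169 165 168 170 170 168 169 169 170 171 171 168 170 170 171 168 166
  166 166 118]
 [163 166 167 167 167 168 168 168 167 167 169 167 167 169 168 168 169 167
  169 168 120]
 [162 165 165 163 165 166 164 165 164 165 165 166 165 166 166 165 165 165
  167 164 121]
 [159 161 159 160 161 160 161 161 159 159 160 161 160 162 162 160 162 161
  161 160 145]
 [161 161 163 161 153 135 131 130 131 130 128 131 137 136 140 141 159 16
[... 474 characters left out ...]
2 164 175 158 159 159 158 158 161 161 159 155 168 147 162 163
  164 157  81]
 [158 164 163 166 182 167 163 168 169 174 181 185 185 185 181 151 164 164
  164 156  79]
 [159 165 164 166 190 190 198 205 212 216 214 213 207 200 184 160 165 164
  166 158  69]
 [162 168 169 169 193 203 203 203 198 197 188 183 177 171 163 163 167 165
  166 157  71]
 [160 165 165 164 167 168 157 167 167 167 167 167 166 166 165 165 166 166
  165 158  67]
 [156 165 164 164 164 166 163 164 165 165 163 164 165 166 165 164 166 164
  165 155  67]
 [152 159 160 159 160 159 160 160 161 160 160 160 160 161 161 162 161 159
  160 151  59]
 [102 106 107 118 131 132 132 136 139 140 140 137 139 140 140 147 130 117
  118 110  45]]
```

```bash
python3 -m crank '[[-1,[0,1,45],[0,0,0]],[-1,[0,1,90],[0,0,0]],[-1,[0,1,120],[0,0,0]],[-1,[0,1,131],[0,0,0]],[-1,[0,1,131],[0,0,0]],[0.4,[0,1,131],[0,0,0]],[1,[0,1,131],[0,0,0]],[1,[0,1,131],[0,0,0]],[1,[0,1,131],[0,0,0]],[1,[0,1,131],[0,0,0]]]' 40
python3 - <<'E'
from h import *
d=load('w6'); g=cv2.GaussianBlur(cv2.cvtColor(d["image"],cv2.COLOR_BGR2GRAY),(0,0),.8).astype(float)
# placed board: near top rim edge + sides
b=np.diff(g[:,305:335].mean(1)); print("near rows",list(zip(range(155,170),np.round(b[155:170],1))))
for r in (190,220,250):
    q=np.diff(g[r-3:r+4].mean(0)); print(r,list(zip(range(278,292),np.round(q[278:292]).astype(int))),list(zip(range(348,362),np.round(q[348:362]).astype(int))))
# recess edges: left & right per row (strongest gradient)
L=[];Rr=[]
for r in range(336,353):
    q=np.diff(g[r]); L.append((308+np.argmax(np.abs(q[308:316])),r)); Rr.append((328+np.argmax(np.abs(q[328:338])),r))
print(L,Rr)
to(.55,.05,.2,.254+np.pi/2)
E
```

```text
clock: 14.25
tool_pos: [0.5784, 0.2208, 0.0019]
eef_rot: [0.002, 0.048, 0.999, 0.0]
ft_force: [-0.2, -1.2, 6.2]
finger_gap: 0.702
near rows [(155, np.float64(0.1)), (156, np.float64(-0.0)), (157, np.float64(-2.2)), (158, np.float64(-9.7)), (159, np.float64(-20.0)), (160, np.float64(-20.6)), (161, np.float64(-9.2)), (162, np.float64(0.2)), (163, np.float64(0.6)), (164, np.float64(-1.8)), (165, np.float64(-2.7)), (166, np.float64(-2.5)), (167, np.float64(-5.0)), (168, np.float64(-9.7)), (169, np.float64(-12.3))]
190 [(278, np.int64(-1)), (279, np.int64(-3)), (280, np.int64(-9)), (281, np.int64(-16)), (282, np.int64(-21)), (283, np.int64(-15)), (284, np.int64(-6)), (285, np.int64(0)), (286, np.int64(1)), (287, np.int64(0)), (288, np.int64(-2)), (289, np.int64(-5)), (290, np.int64(-6)), (291, np.int64(-2))] [(348, np.int64(-6)), (349, np.int64(-1)), (350, np.int64(8)), (351, np.int64(11)), (352, np.int64(6)), (353, np.int64(2)), (354, np.int64(1)), (355, np.int64(5)), (356, np.int64(14)), (357, np.int64(21)), (358, np.int64(17)), (359, np.int64(7)), (360, np.int64(3)), (361, np.int64(2))
[... 1299 characters left out ...]
), (np.int64(311), 342), (np.int64(311), 343), (np.int64(311), 344), (np.int64(311), 345), (np.int64(311), 346), (np.int64(311), 347), (np.int64(311), 348), (np.int64(309), 349), (np.int64(309), 350), (np.int64(309), 351), (np.int64(309), 352)] [(np.int64(332), 336), (np.int64(332), 337), (np.int64(332), 338), (np.int64(332), 339), (np.int64(332), 340), (np.int64(332), 341), (np.int64(332), 342), (np.int64(332), 343), (np.int64(332), 344), (np.int64(330), 345), (np.int64(330), 346), (np.int64(330), 347), (np.int64(330), 348), (np.int64(330), 349), (np.int64(330), 350), (np.int64(329), 351), (np.int64(329), 352)]
shift [  11.2 -172.5 -198.2] turn [ 0.     0.004 -0.35 ] j6 ends ~ -1.73 t 14.25
```

```bash
python3 - <<'E'
from h import *
d=load('w6')
l=cast(d,[(282.8+.5,190),(283.6+.5,220),(284.4+.5,250)],.028)[:,:2]; r=cast(d,[(357.8,190),(356.8,220),(355.8,250)],.028)[:,:2]
print("widths",np.linalg.norm(l-r,axis=1)*1000)
dl=l[2]-l[0]; dr=r[2]-r[0]; print("ang",np.arctan2(dl[1],dl[0]),np.arctan2(dr[1],dr[0]))
a=.252; u=np.array([np.cos(a),np.sin(a)]); v=np.array([-u[1],u[0]]); C=np.array([.5456,-.0496])
print("lateral vs plate mm",((l+r)/2-C)@v*1000)
for row in (160.,164.5,166): print(row,[(round(z,3),round(float((cast(d,(320,row),z)[0,:2]-C)@u*1000),1)) for z in(.008,.018,.028)])
to(*(C+.0013*u),.15,a+np.pi/2); 
E
```

```text
widths [62.29606133 62.59460816 62.92031829]
ang 0.24195780857267987 0.253551550627827
lateral vs plate mm [0.43275103 0.32189105 0.20417546]
160.0 [(0.008, -49.8), (0.018, -51.0), (0.028, -52.1)]
164.5 [(0.008, -45.9), (0.018, -47.2), (0.028, -48.5)]
166 [(0.008, -44.7), (0.018, -46.0), (0.028, -47.3)]
shift [   5.  -271.7 -148.3] turn [ 0.     0.004 -0.348] j6 ends ~ -1.91 t 14.25
```

```bash
python3 -m crank '[[1,[0,0,-25],[0,0,0]],[1,[0,0,-70],[0,0,0]],[1,[0,0,-120],[0,0,0]],[1,[0,-22,-148],[0,0,-0.03]],[1,[1,-72,-148],[0,0,-0.09]],[1,[2,-122,-148],[0,0,-0.15]],[1,[3,-172,-148],[0,0,-0.22]],[1,[4,-222,-148],[0,0,-0.29]],[1,[5,-260,-148],[0,0,-0.348]],[1,[5,-272,-148],[0,0,-0.348]]]'
python3 - <<'E'
from h import *
a=.253; u=np.array([np.cos(a),np.sin(a)]); v=np.array([-u[1],u[0]]); C=np.array([.5456,-.0496])+.0003*v
to(*(C+.0013*u),.036,a+np.pi/2); 
E
```

```text
clock: 15.5
tool_pos: [0.546, -0.0518, 0.1486]
eef_rot: [0.001, -0.124, 0.992, -0.0]
ft_force: [0.1, -0.4, -0.5]
finger_gap: 0.706
shift [ -1.3   2.7 112.6] turn [-0.001  0.001 -0.004] j6 ends ~ -1.91 t 15.5
```

```bash
python3 -m crank '[[1,[0,0.3,20],[0,0,-0.002]],[1,[0,0.3,60],[0,0,-0.002]],[1,[0,0.3,90],[0,0,-0.002]],[1,[0,0.3,105],[0,0,-0.002]],[1,[0,0.3,112],[0,0,-0.002]],[1,[0,0.3,112],[0,0,-0.002]],[1,[0,0.3,112],[0,0,-0.002]],[1,[0,0.3,112],[0,0,-0.002]],[1,[0,0.3,112],[0,0,-0.002]],[1,[0,0.3,112],[0,0,-0.002]]]'
python3 - <<'E'
from h import *
a=.253; u=np.array([np.cos(a),np.sin(a)]); v=np.array([-u[1],u[0]]); C=np.array([.5456,-.0496])+.0003*v
to(*(C+.0013*u),.0297,a+np.pi/2)
d=shot('wrist','w8'); g=cv2.GaussianBlur(cv2.cvtColor(d["image"],cv2.COLOR_BGR2GRAY),(0,0),.7).astype(int)
b=sense()["tool_pos"][:2]-.0013*u
for n,o,z in(("plate",C,.008),("pile",C,.028),("cov",b,.034),("cov",b,.044)):
    print(n,z,np.round(proj(d,[[*(o-.05*u+k*v),z] for k in(-.031,0,.031)]),1).tolist())
print(g[170:225,310:335].mean(1).round())
i=d["image"][150:420,180:470]; cv2.imwrite("pics/w8c.png",cv2.resize(i,None,fx=2,fy=2))
E
```

```text
clock: 16.75
tool_pos: [0.546, -0.0495, 0.0359]
eef_rot: [0.0, -0.127, 0.992, -0.0]
ft_force: [-0.6, -0.4, -0.2]
finger_gap: 0.7
shift [-0.9  0.3  6.2] turn [-0.     0.     0.001] j6 ends ~ -1.91 t 16.75
plate 0.008 [[259.1, 189.1], [320.5, 189.2], [381.9, 189.3]]
pile 0.028 [[251.5, 197.9], [320.5, 198.0], [389.4, 198.1]]
cov 0.034 [[248.2, 198.9], [320.0, 198.9], [391.7, 199.0]]
cov 0.044 [[243.2, 204.4], [319.9, 204.5], [396.5, 204.6]]
[172. 171. 172. 172. 172. 172. 172. 172. 172. 172. 172. 172. 172. 172.
 172. 172. 172. 171. 169. 157. 135. 113. 105. 106. 106. 104. 102. 103.
 107. 111. 111. 107. 103. 101. 101. 102. 106. 112. 113. 110. 106. 104.
 104. 104. 104. 104. 104. 104. 104. 104. 103. 103. 103. 103. 103.]
```

View pics/w8c.png

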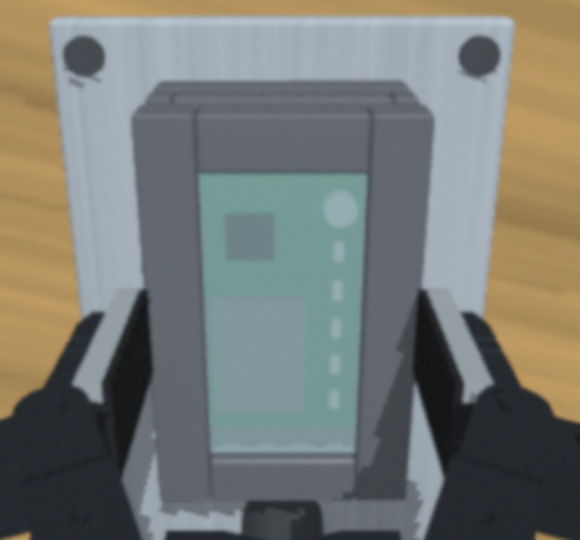

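```bash
python3 -m crank '[[1,[0.4,0,1],[0,0,0]],[1,[0.4,0,2],[0,0,0]],[1,[0.4,0,3],[0,0,0]],[1,[0.4,0,4],[0,0,0]],[1,[0.4,0,4.5],[0,0,0]],[1,[0.4,0,4.8],[0,0,0]],[1,[0.4,0,5.1],[0,0,0]],[1,[0.4,0,5.4],[0,0,0]],[1,[0.4,0,5.4],[0,0,0]],[1,[0.4,0,5.4],[0,0,0]]]'
```

```text
clock: 18.05
tool_pos: [0.5455, -0.0495, 0.0303]
eef_rot: [0.0, -0.127, 0.992, -0.0]
ft_force: [0.3, 0.1, -1.0]
finger_gap: 0.701
```

```bash
python3 -m crank '[[1,[0,0,0.3],[0,0,0]],[1,[0,0,0.5],[0,0,0]],[1,[0,0,0.7],[0,0,0]],[1,[0,0,0.9],[0,0,0]],[1,[0,0,1.1],[0,0,0]],[1,[0,0,1.3],[0,0,0]],[1,[0,0,1.3],[0,0,0]],[1,[0,0,1.3],[0,0,0]],[1,[0,0,1.3],[0,0,0]],[1,[0,0,1.3],[0,0,0]]]'
```

```text
clock: 19.3
tool_pos: [0.5456, -0.0495, 0.0299]
eef_rot: [0.0, -0.127, 0.992, -0.0]
ft_force: [-2.4, 0.6, 8.9]
finger_gap: 0.704
```

```bash
python3 -m crank '[[0,[0,0,0.5],[0,0,0]],[-1,[0,0,0],[0,0,0]],[-1,[0,0,0],[0,0,0]],[-1,[0,0,0],[0,0,0]],[-1,[0,0,-10],[0,0,0]],[-1,[0,0,-50],[0,0,0]],[-1,[-10,0,-100],[0,0,0]],[-1,[-60,0,-125],[0,0,0]],[-1,[-70,0,-125],[0,0,0]],[-1,[-70,0,-125],[0,0,0]]]'
python3 - <<'E'
from h import *
d=shot('wrist','w9')
k=[.6346,-.0265,.072]; p=proj(d,[k])[0]; print(p, sense()["tool_pos"])
x,y=p.astype(int); a=cv2.resize(d["image"][max(y-70,0):y+70,x-90:x+70],None,fx=4,fy=4,interpolation=cv2.INTER_CUBIC)
print("crop origin",x-90,max(y-70,0)); cv2.imwrite("pics/w9c.png",a)
E
```

```text
clock: 20.55
tool_pos: [0.6128, -0.0316, 0.1534]
eef_rot: [-0.001, -0.127, 0.992, 0.0]
ft_force: [-0.3, 0.1, -1.2]
finger_gap: 0.998
[319.27750377 274.58396381] [ 0.6117814  -0.03167416  0.15271931]
crop origin 229 204
```

View pics/w9c.png

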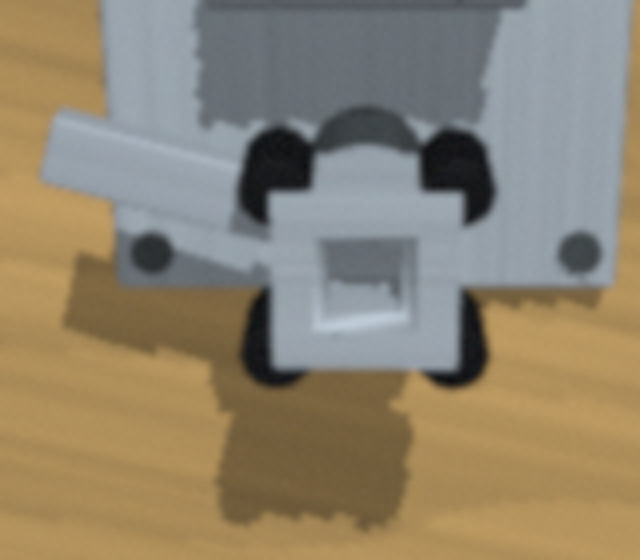

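```bash
python3 - <<'E'
from h import *
d=load('w9')
print("knob",cast(d,[(320,273.5),(320,274.2)],.072))
# face corners check at .072
o=np.array([229,204])-.375
q=np.array([(268,192),(465,192),(460,370),(272,370)])/4+o
w=cast(d,q,.072)[:,:2]; print("face",w.mean(0),np.linalg.norm(np.diff(w,axis=0),axis=1)); e=w[3]-w[0];f=w[2]-w[1];print("ang",np.arctan2(e[1],e[0]),np.arctan2(f[1],f[0])); e=w[1]-w[0];print(np.arctan2(e[1],e[0])-np.pi/2)
fi=cast(d,np.array([(60,108),(245,160),(42,182),(230,235)])/4+o,.047)[:,:2]
for i in(0,2): e=fi[i]-fi[i+1]; print("finger dir",np.arctan2(e[1],e[0]))
to(.518,.392,.24,.265+np.pi/2)
E
```

```text
knob [[ 0.63363622 -0.02621159  0.072     ]
 [ 0.63417357 -0.02607193  0.072     ]]
face [ 0.63429165 -0.02590075] [0.03471886 0.03532313 0.03471853]
ang 0.25190445651258825 0.25189563544355864
0.25466150655029796
finger dir -1.6094411326330975
finger dir -1.6159108127895057
shift [-15.7 433.7 -86.8] turn [ 0.001 -0.003 -0.01 ] j6 ends ~ -1.19 t 20.6
```

```bash
python3 -m crank '[[-1,[0,0,-45],[0,0,0]],[-1,[-2,45,-87],[0,0,0]],[-1,[-4,100,-87],[0,0,0]],[-1,[-6,155,-87],[0,0,0]],[-1,[-8,210,-87],[0,0,0]],[-1,[-10,265,-87],[0,0,0]],[-1,[-12,320,-87],[0,0,-0.005]],[-1,[-14,375,-87],[0,0,-0.01]],[-1,[-16,425,-87],[0,0,-0.01]],[-1,[-16,434,-87],[0,0,-0.01]]]'
python3 - <<'E'
from h import *
d=shot('wrist','w10'); h=hsv(d)
q=[proj(d,[[.518+a,.392+b,.102]])[0] for a in(-.05,.05) for b in(-.03,.03)]; p=np.array(q); x0,y0=p.min(0).astype(int); x1,y1=p.max(0).astype(int); print(x0,y0,x1,y1)
c,a=rep("key",d,roi(h[...,2]<55,x0,y0,x1,y1),.102); to(*c,.14,a+np.pi/2)
cv2.imwrite("pics/c_key2.png",cv2.resize(cv2.imread("pics/c_key.png")[y0-30:y1+30,x0-40:x1+40],None,fx=3,fy=3))
E
```

```text
clock: 21.85
tool_pos: [0.517, 0.394, 0.2392]
eef_rot: [-0.002, -0.133, 0.991, -0.0]
ft_force: [-0.5, -0.2, -0.0]
finger_gap: 1.001
270 156 369 282
key [0.5197 0.3946] [12.2 69.1] ang 0.26
bbox (313, 186, 15, 78)
shift [-2.8  0.5 99.3] turn [-0.    -0.003  0.007] j6 ends ~ -1.18 t 21.9
```

```bash
python3 -m crank '[[-1,[-2.8,0.5,30],[0,-0.002,0.007]],[-1,[-2.8,0.5,80],[0,-0.002,0.007]],[-1,[-2.8,0.5,125],[0,-0.002,0.007]],[-1,[-2.8,0.5,155],[0,-0.002,0.007]],[-1,[-2.8,0.5,167],[0,-0.002,0.007]],[-1,[-2.8,0.5,167],[0,-0.002,0.007]],[-1,[-2.8,0.5,167],[0,-0.002,0.007]],[-1,[-2.8,0.5,167],[0,-0.002,0.007]],[-1,[-2.8,0.5,167],[0,-0.002,0.007]],[-1,[-2.8,0.5,167],[0,-0.002,0.007]]]' 60
python3 -c "
from h import *
to(.5197,.3946,.072,.26+np.pi/2)"
```

```text
clock: 23.15
tool_pos: [0.5223, 0.3936, 0.0745]
eef_rot: [0.001, -0.128, 0.992, 0.0]
ft_force: [0.4, 0.1, 0.6]
finger_gap: 1.001
shift [2.3 1.6 2.5] turn [ 0.     0.003 -0.003] j6 ends ~ -1.18 t 23.15
```

```bash
python3 -m crank '[[-1,[2.3,1.6,2.5],[0,0,0]],[-1,[2.3,1.6,2.5],[0,0,0]],[0,[2.3,1.6,2.5],[0,0,0]],[0.5,[2.3,1.6,2.5],[0,0,0]],[1,[2.3,1.6,2.5],[0,0,0]],[1,[2.3,1.6,2.5],[0,0,0]],[1,[2.3,1.6,2.5],[0,0,0]],[1,[2.3,1.6,2.5],[0,0,0]],[1,[2.3,1.6,2.5],[0,0,0]],[1,[2.3,1.6,2.5],[0,0,0]]]' 80
python3 -c "
from h import *
print(sense()['torque'],sense()['tool_pos'])
to(.6344,-.0261,.18,.253-.02+np.pi/2)"
```

```text
clock: 24.4
tool_pos: [0.5197, 0.3944, 0.0717]
eef_rot: [0.001, -0.128, 0.992, 0.0]
ft_force: [-0.1, -0.5, 3.1]
finger_gap: 0.153
[-0.08995561 -0.05336519  0.00611334] [0.5197476  0.39435399 0.07169029]
shift [  -4.2 -435.8 -108.3] turn [0.    0.002 0.024] j6 ends ~ -1.84 t 24.4
```

```bash
python3 -m crank '[[1,[0,0,-15],[0,0,0]],[1,[0,0,-40],[0,0,0]],[1,[0,0,-80],[0,0,0]],[1,[0,0,-115],[0,0,0]],[1,[0,-20,-125],[0,0,0]],[1,[0,-60,-125],[0,0,0.003]],[1,[-1,-110,-125],[0,0,0.006]],[1,[-1,-160,-125],[0,0,0.01]],[1,[-2,-200,-125],[0,0,0.012]],[1,[-2,-218,-125],[0,0,0.012]]]'
python3 -c "
from h import *
to(.6344,-.0261,.15,.253-.02+np.pi/2)"
```

```text
clock: 25.65
tool_pos: [0.5765, 0.1806, 0.1955]
eef_rot: [-0.0, -0.121, 0.993, -0.0]
ft_force: [-0.2, 0.6, -1.1]
finger_gap: 0.147
shift [  -6.6 -214.6   45.6] turn [-0.    -0.     0.009] j6 ends ~ -1.84 t 25.65
```

```bash
python3 -m crank '[[1,[-1,-40,0],[0,0,0.002]],[1,[-2,-90,0],[0,0,0.004]],[1,[-4,-140,0],[0,0,0.006]],[1,[-6,-190,0],[0,0,0.009]],[1,[-7,-213,5],[0,0,0.009]],[1,[-7,-213,25],[0,0,0.009]],[1,[-7,-213,40],[0,0,0.009]],[1,[-7,-213,43],[0,0,0.009]],[1,[-7,-213,43],[0,0,0.009]],[1,[-7,-213,43],[0,0,0.009]]]'
python3 - <<'E'
from h import *
to(.6344,-.0261,.145,.253-.02+np.pi/2)
d=shot('wrist','w11'); s=shot('side','s11'); s2=shot('top','t11')
p=proj(s,[[.6344,-.0261,.1]])[0].astype(int); q=proj(d,[[.6344,-.0261,.072]])[0].astype(int); print(p,q)
A=cv2.resize(d["image"][60:460,180:460],None,fx=1.4,fy=1.4,interpolation=cv2.INTER_CUBIC)
B=cv2.resize(s["image"][p[1]-45:p[1]+45,p[0]-45:p[0]+45],(400,400),interpolation=cv2.INTER_CUBIC)
o=np.zeros((600,800,3),np.uint8); o[:560,:392]=A; o[:400,400:]=B; cv2.imwrite("pics/m11.png",o)
E
```

```text
clock: 26.9
tool_pos: [0.6357, -0.0205, 0.1543]
eef_rot: [0.002, -0.118, 0.993, -0.0]
ft_force: [0.4, -0.2, -1.8]
finger_gap: 0.146
shift [ 2.6 -5.1  9.3] turn [-0.001  0.003  0.004] j6 ends ~ -1.84 t 26.9
[341 234] [312 241]
```

View pics/m11.png

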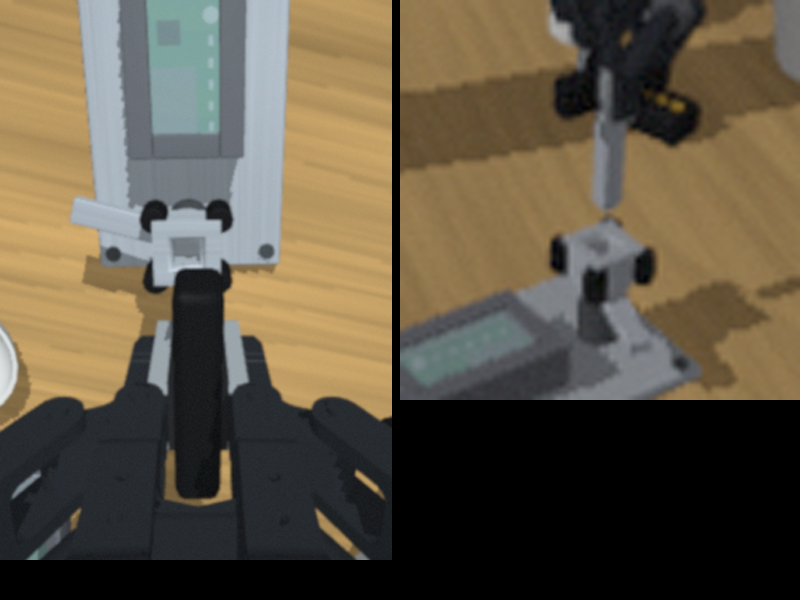

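```bash
python3 -m crank '[[1,[2.6,-5.1,3],[0,0.002,0.003]],[1,[2.6,-5.1,3],[0,0.002,0.003]],[1,[2.6,-5.1,3],[0,0.002,0.003]],[1,[2.6,-5.1,3],[0,0.002,0.003]],[1,[2.6,-5.1,3],[0,0.002,0.003]],[1,[2.6,-5.1,3],[0,0.002,0.003]],[1,[2.6,-5.1,3],[0,0.002,0.003]],[1,[2.6,-5.1,3],[0,0.002,0.003]],[1,[2.6,-5.1,3],[0,0.002,0.003]],[1,[2.6,-5.1,3],[0,0.002,0.003]]]'
python3 - <<'E'
from h import *
to(.6344,-.0261,.145,.253-.02+np.pi/2)
s=load('s11'); p=proj(s,[[.6357,-.0205,.0926],[.6357,-.0205,.12],[.6344,-.0261,.072]]); print("pred tip, shank, mouth",p)
g=cv2.cvtColor(s["image"],cv2.COLOR_BGR2GRAY)
for r in (218,222,226,230,234): print(r,g[r,334:354])
print(g[225:242,343])
print("recess rows",[(r,list(g[r,330:356])) for r in range(241,250)])
E
```

```text
clock: 28.3
tool_pos: [0.6339, -0.0265, 0.1505]
eef_rot: [-0.0, -0.116, 0.993, 0.0]
ft_force: [-0.3, -0.0, -1.1]
finger_gap: 0.149
shift [-0.5  0.3  5.5] turn [ 0. -0.  0.] j6 ends ~ -1.84 t 28.3
pred tip, shank, mouth [[340.83193648 235.26395087]
 [341.29455711 226.11392135]
 [340.80763159 243.3286705 ]]
218 [ 84  82  82  82  82  98 127  90  91  91  90  92  91  71  69  70  37  17
  19  23]
222 [125 121 120 122 120 123 135 134 122  92  92  95 106 124 123 121 120 116
 120 117]
226 [117 121 124 126 125 129 135 134 111  91  95  96 114 125 125 126 123 123
 123 119]
230 [118 119 117 122 124 132 136 132 104  90  93  98 118 127 127 125 125 125
 125 124]
234 [126 124 123 118 117 125 133 131 100  91  94 108 119 120 121 125 127 124
 125 128]
[ 92  91  94  91  92  90  91  91  92  91  93 118 100 106 130 133 135]
recess rows [(241, [np.uint8(117), np.uint8(101), np.uint8(107), np.uint8(125), np.uint8(125), np.uint8(129), np.uint8(131), np.uint8(131), np.uint8(130), np.uint8(122), np.uint8(124), np.uint8(130), np.uint8(139), np.uint8(135), np.uint8(134), np.uint8(132), np.uint8(130), np.uint8(127)
[... 2533 characters left out ...]
np.uint8(135), np.uint8(137), np.uint8(139), np.uint8(133), np.uint8(113), np.uint8(124), np.uint8(131), np.uint8(119), np.uint8(110), np.uint8(103), np.uint8(99), np.uint8(93), np.uint8(89), np.uint8(92), np.uint8(75), np.uint8(22), np.uint8(15), np.uint8(16), np.uint8(26), np.uint8(73), np.uint8(123), np.uint8(123)]), (249, [np.uint8(49), np.uint8(18), np.uint8(18), np.uint8(73), np.uint8(138), np.uint8(135), np.uint8(133), np.uint8(113), np.uint8(63), np.uint8(84), np.uint8(99), np.uint8(77), np.uint8(70), np.uint8(95), np.uint8(93), np.uint8(92), np.uint8(92), np.uint8(88), np.uint8(68), np.uint8(21), np.uint8(18), np.uint8(18), np.uint8(24), np.uint8(72), np.uint8(125), np.uint8(122)])]
```

```bash
python3 -m crank '[[1,[-0.4,0.3,4],[0,0,0]],[1,[-0.4,0.3,8],[0,0,0]],[1,[-0.4,0.3,12],[0,0,0]],[1,[-0.4,0.3,15],[0,0,0]],[1,[-0.4,0.3,17],[0,0,0]],[1,[-0.4,0.3,19],[0,0,0]],[1,[-0.4,0.3,21],[0,0,0]],[1,[-0.4,0.3,22],[0,0,0]],[1,[-0.4,0.3,22],[0,0,0]],[1,[-0.4,0.3,22],[0,0,0]]]'; python3 -c "
from h import *
print(sense()['torque']);to(.6344,-.0261,.1157,.253-.02+np.pi/2)"
```

```text
clock: 29.55
tool_pos: [0.6346, -0.0262, 0.1303]
eef_rot: [0.001, -0.116, 0.993, -0.0]
ft_force: [-3.2, 0.1, 7.2]
finger_gap: 0.149
[0.09525344 0.53658882 0.02313519]
shift [ 0.1  0.1 14.6] turn [-0.001  0.001  0.   ] j6 ends ~ -1.84 t 29.55
```

```bash
python3 -m crank '[[1,[0.5,0,0],[0,0,0]],[1,[1,0,0],[0,0,0]],[1,[1.2,0,0.5],[0,0,0]],[1,[1.2,0,1],[0,0,0]],[1,[1.2,0,2],[0,0,0]],[1,[1.2,0,3],[0,0,0]],[1,[1.2,0,4],[0,0,0]],[1,[1.2,0,4],[0,0,0]],[1,[1.2,0,4],[0,0,0]],[1,[1.2,0,4],[0,0,0]]]'; python3 -c "
from h import *
print(sense()['torque']);to(.6344,-.0261,.1157,.253-.02+np.pi/2)"
```

```text
clock: 30.8
tool_pos: [0.6346, -0.0264, 0.1296]
eef_rot: [0.003, -0.116, 0.993, -0.001]
ft_force: [-6.8, 1.9, 22.4]
finger_gap: 0.149
[ 0.45363611  1.24298246 -0.00179166]
shift [ 0.2  0.4 13.9] turn [-0.002  0.006  0.   ] j6 ends ~ -1.84 t 30.8
```

```bash
python3 -m crank '[[1,[0,0,-5],[0,0,0]],[1,[0,0,-6],[0,0,0]],[1,[0.5,0,-6],[0,0,0]],[1,[0.5,0,-6],[0,0,0]],[1,[0.5,0,-5],[0,0,0]],[1,[0.5,0,-4],[0,0,0]],[1,[0.5,0,-3],[0,0,0]],[1,[0.5,0,-2],[0,0,0]],[1,[0.5,0,-1.5],[0,0,0]],[1,[0.5,0,-1.5],[0,0,0]]]'; python3 -c "
from h import *
print(sense()['torque']);to(.6344,-.0261,.1157,.253-.02+np.pi/2)"
```

```text
clock: 32.05
tool_pos: [0.6326, -0.0265, 0.126]
eef_rot: [-0.0, -0.116, 0.993, 0.0]
ft_force: [-0.2, -0.4, 0.1]
finger_gap: 0.15
[-0.00343732 -0.03407903 -0.03587609]
shift [-1.8 -0.  10.3] turn [ 0. -0.  0.] j6 ends ~ -1.84 t 32.05
```

```bash
python3 -m crank '[[1,[0,0,1.5],[0,0,0]],[1,[0,0,3],[0,0,0]],[1,[0,0,4.5],[0,0,0]],[1,[0,0,6],[0,0,0]],[1,[0,0,7.5],[0,0,0]],[1,[0,0,9],[0,0,0]],[1,[0,0,9.8],[0,0,0]],[1,[0,0,10.3],[0,0,0]],[1,[0,0,10.5],[0,0,0]],[1,[0,0,10.5],[0,0,0]]]'; python3 -c "
from h import *
print(sense()['torque']);to(.6327,-.0264,.1157,.253-.02+np.pi/2)"
```

```text
clock: 33.3
tool_pos: [0.6327, -0.0265, 0.1157]
eef_rot: [0.0, -0.116, 0.993, -0.0]
ft_force: [-1.0, -0.1, 0.1]
finger_gap: 0.151
[0.07737764 0.09626714 0.00388893]
shift [-0.1  0.1  0. ] turn [-0.  0.  0.] j6 ends ~ -1.85 t 33.3
```

```bash
python3 -m crank '[[1,[0,0,0],[0,0,0.08]],[1,[0,0,0],[0,0,0.22]],[1,[0,0,0],[0,0,0.37]],[1,[0,0,0],[0,0,0.52]],[1,[0,0,0],[0,0,0.67]],[1,[0,0,0],[0,0,0.82]],[1,[0,0,0],[0,0,0.97]],[1,[0,0,0],[0,0,1.1]],[1,[0,0,0],[0,0,1.2]],[1,[0,0,0],[0,0,1.2]]]'; python3 -c "
from h import *
s=sense();print(s['torque'],s['joint_pos'])"
```

```text
clock: 34.55
tool_pos: [0.6334, -0.0251, 0.1158]
eef_rot: [0.0, 0.465, 0.886, 0.001]
ft_force: [2.7, 4.3, -0.9]
finger_gap: 0.15
[ 1.09860367e+00 -4.60619403e-01  2.80072159e-04] [-0.21669591  0.49695459  1.47439161  0.00265335  1.16898351 -0.82222711]
```

```bash
python3 -m crank '[[1,[0.1,0.3,0],[0,0,0.02]],[1,[0.2,0.5,0],[0,0,0.04]],[1,[0.2,0.5,0],[0,0,0.06]],[1,[0.2,0.5,0],[0,0,0.08]],[1,[0.2,0.5,0],[0,0,0.1]],[1,[0.2,0.5,0],[0,0,0.12]],[1,[0.2,0.5,0],[0,0,0.14]],[1,[0.2,0.5,0],[0,0,0.16]],[1,[0.2,0.5,0],[0,0,0.18]],[1,[0.2,0.5,0],[0,0,0.18]]]'; python3 -c "
from h import *
s=sense();print(s['torque'],s['eef_rot']);q=s['eef_rot'];print('turned',1.803-(2*np.arctan2(q[2],q[1])-np.pi/2))"
```

```text
clock: 35.8
tool_pos: [0.6337, -0.0249, 0.1158]
eef_rot: [0.0, 0.542, 0.84, 0.001]
ft_force: [2.4, 4.9, -1.1]
finger_gap: 0.154
[ 1.15617318 -0.58625747  0.07022641] [2.89880938e-04 5.42141244e-01 8.40286425e-01 1.22951318e-03]
turned 1.3781712003582358
```

```bash
python3 -m crank '[[1,[0,0.3,0],[0,0,0.02]],[1,[0,0.5,0],[0,0,0.04]],[1,[0,0.5,0],[0,0,0.06]],[1,[0,0.5,0],[0,0,0.08]],[1,[0,0.5,0],[0,0,0.08]],[1,[0,0.5,0],[0,0,0.08]],[1,[0,0.5,0],[0,0,0.08]],[1,[0,0.5,0],[0,0,0.08]],[1,[0,0.5,0],[0,0,0.08]],[1,[0,0.5,0],[0,0,0.08]]]'; python3 -c "
from h import *
s=sense();print(s['torque'],s['eef_rot']);q=s['eef_rot'];print('turned',1.803-(2*np.arctan2(q[2],q[1])-np.pi/2))"
```

```text
clock: 37.05
tool_pos: [0.6339, -0.0248, 0.1157]
eef_rot: [0.0, 0.575, 0.818, 0.001]
ft_force: [1.7, 4.7, -1.3]
finger_gap: 0.153
[ 1.10067916 -0.41685618  0.07417956] [9.10802912e-05 5.75209055e-01 8.18005794e-01 1.02701967e-03]
turned 1.4579238050287588
```

```bash
python3 -m crank '[[1,[0,0.2,0],[0,0,0.02]],[1,[0,0.4,0],[0,0,0.04]],[1,[0,0.4,0],[0,0,0.06]],[1,[0,0.4,0],[0,0,0.08]],[1,[0,0.4,0],[0,0,0.1]],[1,[0,0.4,0],[0,0,0.1]],[1,[0,0.4,0],[0,0,0.1]],[1,[0,0.4,0],[0,0,0.1]],[1,[0,0.4,0],[0,0,0.1]],[1,[0,0.4,0],[0,0,0.1]]]'; python3 - <<'E'
from h import *
s=sense();print(s['torque']);q=s['eef_rot'];print('turned',1.803-(2*np.arctan2(q[2],q[1])-np.pi/2))
shot('top','t12'); shot('side','s12'); shot('wrist','w12')
a=.253;u=np.array([np.cos(a),np.sin(a)]);C=np.array([.6344,-.0261])
for n in('t12','s12','w12'): print(n,proj(load(n),[[*(C-r*u),.047] for r in(.02,.064)]).round().tolist())
E
```

```text
clock: 38.3
tool_pos: [0.6342, -0.0247, 0.1157]
eef_rot: [0.0, 0.615, 0.788, 0.001]
ft_force: [1.3, 4.0, 0.3]
finger_gap: 0.151
[ 1.0894218  -0.38395682  0.42026535]
turned 1.557436695600078
t12 [[321.0, 228.0], [329.0, 247.0]]
s12 [[334.0, 254.0], [319.0, 260.0]]
w12 [[291.0, 255.0], [225.0, 255.0]]
```

```bash
python3 - <<'E'
from h import *
d=load('w12'); g=cv2.cvtColor(d["image"],cv2.COLOR_BGR2GRAY)
print(g[228:286:3,205:300:5])
m=np.zeros(g.shape,bool); m[235:280,228:262]=g[235:280,228:262]>150
ys,xs=np.where(m); print(len(xs))
e=[]
for x in range(232,262,3):
    y=ys[xs==x]
    if len(y): e.append((x,y.min(),y.max()))
print(e)
E
```

```text
[[157 164 157 160 164 158 159 133 115 115 113  69  79 127 127 126 125 126
  127]
 [158 158 159 159 158 159 158 133 115 115 114  68  75 128 129 128 111  92
  126]
 [157 158 159 157 158 157 159 144 116 114 114  66  72 127 129 123  31  18
   46]
 [159 162 161 161 161 162 162 151 114 114 114  68  71 127 127  66  24  21
   19]
 [162 162 163 163 162 162 162 151 115 114 113  70  68 128 128  30  23  23
   19]
 [162 162 163 163 161 148 149 140 110 109 113  97  96 126 125  30  32  31
   20]
 [162 162 163 163 146 133 136 136 136 134 136 137 139 140 130  35  28  29
   30]
 [161 163 163 162 188 187 189 188 189 191 190 191 192 192 156  30  29  63
  141]
 [162 163 163 162 190 189 187 188 190 188 190 190 189 189 167  31  85 188
  193]
 [163 163 163 163 192 185 184 185 185 184 186 185 186 187 180  30  67 191
  191]
 [162 163 163 162 186 188 188 187 187 189 189 190 190 189 191  94  34 188
  186]
 [163 162 163 164 180 188 186 187 187 186 189 187 187 188 187 185 125 184
  185]
 [163 163 161 163 181 185 182 184 183 184 181 183 182 181 181 181 180 185
  187]
 [160 161 160 160 161 160 162 161 125 122 122 1
[... 195 characters left out ...]

 [112 112 112 112 112 113 115 114 113 113 112 111  68 128 127 126 128 128
  180]
 [114 113 114 113 114 112 114 112 115 112 114 110  74 141 168 140 160 139
  183]
 [111 112 113 112 113 113 111 112 112 113 114 110 107 187 187 187 186 186
  154]
 [113 113 113 112 112 114 113 114 113 113 114 111 174 188 188 189 189 189
   70]]
839
[(232, np.int64(235), np.int64(271)), (235, np.int64(235), np.int64(271)), (238, np.int64(235), np.int64(271)), (241, np.int64(247), np.int64(271)), (244, np.int64(247), np.int64(266)), (247, np.int64(247), np.int64(265)), (250, np.int64(247), np.int64(265)), (253, np.int64(247), np.int64(265)), (256, np.int64(247), np.int64(265)), (259, np.int64(247), np.int64(265))]
```

The finger measures along the jig's -x (rows 247–265, level, tip at column 224 against 225 predicted), and the torque rose to 0.42 N m, so the knob is at its stop. Next I'll ease off the torque, release the key and rise.

```bash
python3 -m crank '[[1,[0,0.3,0],[0,0,-0.03]],[1,[0,0.5,0],[0,0,-0.05]],[1,[0,0.5,0],[0,0,-0.05]],[0.5,[0,0.5,0],[0,0,-0.05]],[-1,[0,0.5,0],[0,0,-0.05]],[-1,[0,0.5,0],[0,0,-0.05]],[-1,[0,0.5,0],[0,0,-0.05]],[-1,[0,0.5,0],[0,0,-0.05]],[-1,[0,0.5,0],[0,0,-0.05]],[-1,[0,0.5,0],[0,0,-0.05]]]' 60
python3 -m crank '[[-1,[0,0,-10],[0,0,0]],[-1,[0,0,-30],[0,0,0]],[-1,[0,0,-60],[0,0,0]],[-1,[0,0,-90],[0,0,0]],[-1,[0,0,-120],[0,0,0]],[-1,[20,0,-120],[0,0,0]],[-1,[60,0,-120],[0,0,0]],[-1,[60,0,-120],[0,0,0]],[-1,[60,0,-120],[0,0,0]],[-1,[60,0,-120],[0,0,0]]]'
python3 - <<'E'
from h import *
d=shot('wrist','w13'); h=hsv(d); g=cv2.cvtColor(d["image"],cv2.COLOR_BGR2GRAY)
a=.253;u=np.array([np.cos(a),np.sin(a)]);v=np.array([-u[1],u[0]]);C=np.array([.6344,-.0261]);P=np.array([.5456,-.0496])
p=proj(d,[[C[0]+i,C[1]+j,.146] for i in(-.045,.045) for j in(-.045,.045)]); x0,y0=np.maximum(p.min(0),0).astype(int); x1,y1=p.max(0).astype(int)
rep("keyend",d,roi(h[...,2]<45,x0,y0,x1,y1),.146)
fp=proj(d,[[*(C-r*u),.047] for r in(.03,.045,.062)]); print("finger axis px",fp.round(1).tolist())
for r in (.035,.045,.055): # brightness across finger at z .047, mm offsets
    k=np.arange(-14,15,2); q=proj(d,[[*(C-r*u+i/1000*v),.047] for i in k]).round().astype(int); print(r,[(int(i),int(g[y,x])) for i,(x,y) in zip(k,q)])
for s in (-1,1): # cover edges
    k=np.arange(24,39,1); q=proj(d,[[*(P-.02*u+s*i/1000*v),.038] for i in k]).round().astype(int); print("side",s,[(int(i),int(g[y,x])) for i,(x,y) in zip(k,q) if 0<=y<480 and 0<=x<640])
k=np.arange(-58,-40,1); q=proj(d,[[*(P+i/1000*u),.038] for i in k]).round().astype(int); print("near",[(int(i),int(g[y,x])) for i,(x,y) in zip(k,q) if 0<=y<480 and 0<=x<640])
t=shot('top','t13'); shot('side','s13')
E
```

```text
clock: 39.7
tool_pos: [0.6342, -0.0256, 0.1155]
eef_rot: [-0.0, 0.596, 0.803, 0.0]
ft_force: [0.1, -0.3, -0.4]
finger_gap: 0.996
clock: 40.95
tool_pos: [0.6169, 0.0313, 0.2351]
eef_rot: [-0.0, 0.596, 0.803, -0.0]
ft_force: [-0.3, 0.3, -0.4]
finger_gap: 0.998
keyend [ 0.6325 -0.0213] [13.  73.7] ang 1.952
bbox (311, 265, 22, 84)
finger axis px [[293.0, 262.3], [278.7, 261.8], [262.5, 261.2]]
0.035 [(-14, 116), (-12, 116), (-10, 117), (-8, 143), (-6, 169), (-4, 171), (-2, 171), (0, 167), (2, 173), (4, 172), (6, 146), (8, 114), (10, 114), (12, 116), (14, 114)]
0.045 [(-14, 97), (-12, 100), (-10, 109), (-8, 134), (-6, 166), (-4, 173), (-2, 172), (0, 169), (2, 170), (4, 170), (6, 150), (8, 109), (10, 95), (12, 102), (14, 102)]
0.055 [(-14, 101), (-12, 121), (-10, 143), (-8, 155), (-6, 164), (-4, 172), (-2, 169), (0, 170), (2, 172), (4, 171), (6, 136), (8, 128), (10, 140), (12, 145), (14, 144)]
side -1 [(24, 102), (25, 102), (26, 102), (27, 103), (28, 105), (29, 119), (30, 149), (31, 167), (32, 167), (33, 170), (34, 169), (35, 169), (36, 171), (37, 171), (38, 171)]
side 1 [(24, 103), (25, 103), (26, 103), (27, 103), (28, 102), (29, 103), (30, 102), (31, 90), (32, 77), (33, 73), (34, 70), (35, 69), (36, 71), (37, 72), (38, 74)]
near [(-58, 149), (-57, 150), (-56, 151), (-55, 152), (-54, 156), (-53, 170), (-52, 177), (-51, 156), (-50, 125), (-49, 130), (-48, 109), (-47, 104), (-46, 101), (-45, 101), (-44, 102), (-43, 102), (-42, 102), (-41, 101)]
```

```bash
python3 - <<'E'
from h import *
a=load('top0')["image"].astype(int); b=load('t13')["image"].astype(int)
m=(np.abs(a-b).max(2)>45).astype(np.uint8); n,l,s,c=cv2.connectedComponentsWithStats(cv2.morphologyEx(m,cv2.MORPH_OPEN,np.ones((3,3),np.uint8)))
print([(s[i].tolist()) for i in range(1,n) if s[i,4]>60])
print(sense()["ft_force"])
from bench import ctrl
print(ctrl.finish_job())
E
```

```text
[[179, 90, 37, 47, 1012], [210, 92, 102, 306, 13309], [28, 125, 140, 210, 11022], [169, 129, 6, 16, 68], [45, 154, 15, 20, 186], [217, 155, 13, 19, 161], [201, 197, 11, 8, 64], [321, 196, 21, 12, 126], [309, 205, 14, 12, 107], [197, 206, 14, 9, 84], [189, 226, 20, 9, 134], [424, 228, 30, 48, 1332], [128, 233, 14, 34, 232], [180, 237, 28, 22, 326], [206, 237, 24, 21, 332], [322, 237, 24, 39, 477], [123, 238, 115, 242, 13901], [206, 259, 15, 20, 291], [114, 277, 24, 33, 421], [319, 329, 35, 27, 304], [0, 470, 14, 10, 124]]
[-0.22233599  0.12360386 -0.47192866]
the job is handed in; nothing more can be done
None
```

The job is done and handed in at about 41 s of the 72 s allowed. The board is on the back plate with the cover on it. The key is standing in the knob recess, and the knob is turned clockwise to its stop.

**Placing:** I set both parts down gently, with contact forces of about 7–10 N. The last edge checks put the pile about 0.3–0.7 mm sideways of the plate's centre, with its near end at about -50 mm, as it should be.

**Key and knob:** The key first caught on the recess lead-in at 22 N. I backed off, moved it about 1.5 mm and it seated at the expected depth. The turn ended with the torque rising from 0.07 to 0.42 N m. The clamp finger measured centred along the jig's -x over the pile, to within about 1 mm.

**What disagreed or stayed unchecked:**
- **Turn angle:** the tool turned 1.56 rad to reach the stop, more than the roughly 1.42 rad I expected from the knob's travel plus play.
- **Key lean:** after release, the centre of the crossbar measured about 4–5 mm off the axis, with a stretched outline (74 mm instead of 70). Either the key leans slightly within the recess play or the colour mask caught something else.
- **Bystanders:** I tried to compare top views from start and end, but the arm and its shadows changed too much of the picture. I felt no contact with any of them.
- **Final look:** I had used all 12 picture views before the key went in, so the last checks were by numbers only.

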